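# Turn the drained tea tin right way up and cap it

### The arm

A 7-joint arm with a two-finger parallel gripper is mounted at the origin on the work surface. World frame = base frame: x ahead of the robot, y to its left, z up, the work surface at z = 0. Lengths are in m, angles in rad, forces in N, time in s.
With the tool pointing down it reaches from about 0.35 to 0.9 m from the base axis. Payload 8.1 kg.
Tool frame: the origin (TCP) lies midway between the tips of the shut fingers; the grasp point (between the pads) lies 19 mm behind it; z points along the fingers, y is the line along which they close (so a half turn about z gives the same grasp; the last joint's range is limited). The gripper opens to 92 mm and grips with 3 to 60 N. Pads are 19 mm wide; open, the fingers measure 130 mm over their backs; the gripper's body (75 mm by 190 mm) begins 47 mm behind the grasp point.
Start: joints at [-1.44, 0.434, 0.025, 1.573, -0.012, 1.134, -0.075], TCP at [0.145, 0.608, 0.227] pointing down, gripper open.
Joint ranges: [-2.62, 2.62], [-0.44, 2.09], [-1.27, 1.32], [0.08, 2.57], [-1.32, 4.46], [0.12, 2], [-2.74, 2.74]. Speed limits (rad/s): [2.22, 2.22, 3.01, 3.01, 3.14, 3.14, 3.14].

### API

Orientations are given as a unit quaternion [w, x, y, z].
In Python, from station import env gives the robot as it stands.
- The arm moves only by the tool servo_tool, never from a script. Its argument "plan" is a list of rows, each a list of 6 numbers: the shift along the tool's x, y, z each as a share of 0.2 m, from -1 to 1, then the turn, a rotation vector about the tool's x, y, z each as a share of 45 degrees, from -1 to 1. In form: [[dx, dy, dz, ax, ay, az], ...]. A call has 1 to 5 rows; each row is the pose to reach, as a shift and turn from the pose commanded when the call began, along the tool's axes at that moment; what a row does not reach only later rows make up. A row lasts 1/8 s, in which the tool goes at most 62.5 mm and 10.7 degrees, less where a joint would pass 70% of its speed; a pose out of reach is approached as far as the arm can. A call with a number of a shift or a turn outside -1 to 1 is refused whole. A call with a gripper value outside its range is refused whole. "grip" is the gripper's target within -1 to 1 (fully open at 1, half-way at 0, shut at -1), set as the call begins (left out, the last holds). The fingers move at their own pace and stop on an object; "squeeze" is the grip in N (left out, the last holds). Time passes only in rows, so rows that repeat a pose let the fingers close. It gives the time, the measured TCP pose, the force, the opening and the grip force at its end, in the units of the state.
- env.state(): the state, without advancing time (a new reading comes with each control period).
- env.grab_frame(name): name is "side" or "top"; returns the picture (480x640x3 uint8, red, green, blue); there is no depth.
- env.calibration(name): a dict with "camera_matrix" (3x3 intrinsics, pixels), "dist" ([k1, k2, p1, p2, k3] as OpenCV has them; the pictures are not rectified), "cam_to_world" (4x4, takes a point from camera to world coordinates). Camera axes: x right, y down, z forward; pixel columns grow to the right and rows downward; lengths in m; the calibration is good to about 2 mm. A picture is of the moment at which its call begins. calibration takes no time and is no camera call.
- env.sign_off(): hands the job in; it is judged then, once.
Trained networks look in the newest picture that a camera, given by its name, has taken for a name from the list of things; names that differ only in an ending like _2 or _b are one class to them, and where a whole thing is asked for, a point or a joint stands for the part that bears it (a point fixed in the world has none). Each returns a list of dicts, best first, with "conf" (0 to 1); they miss things now and then, are a little off and sometimes report something else, mostly with a low value. They report only what shows in the picture. A call takes as long as a camera call. They do not tell look-alikes from the thing itself.
- env.masks_of(camera, target): "mask" (480x640 bool, what is visible of it) and "extent" ([left, top, right, bottom] in pixels, round what is visible of it).
The state is a dict: "t": time; "joint_positions": joint angles; "dq": joint speeds; "tau": joint torques, N m; "tool_pos": TCP position; "orientation": TCP orientation; "ft_force": force on the tool from outside, world axes, zero at the start; "ft_torque": the same for the moment, N m; "width": finger opening in m; "gripper_force": force on a finger pad.
Only numpy, scipy, OpenCV 4.12 (cv2) and the standard library are available. Lean on these libraries where they do the work, as an engineer would, in place of code of your own. Each camera call takes 0.05 s, during which the arm holds its last target. There are 200 camera calls.

### The job

The washed tea tin stands upside down on its neck to drain: roll it over its edges a quarter turn at a time, keeping it low over the ledge and lowering it gently without letting it topple, first onto one of its sides, where you let go of it, and then, taking it again, onto its base so that it stands on the ledge with the neck up. Then take the brass cap from the green saucer and seat it over the neck, flange fully down on the tin's shoulder, and leave the tin standing capped on the bare ledge. Leave the rice bowl, tumbler and saucer where they are.

Things in the scene. Friction and masses are not known exactly. Their poses are not given: they have to be found in the camera images.
- tin: Closed red square tea tin, 52 x 52 x 70 mm high, about 140 g, with a round brass neck (36 mm diameter, 9 mm high, chamfered, dark mouth) on one end and a brass band near that end. Origin: centre of the base (end without neck); z from base to neck, x and y square to the sides. Starts upside down on its neck (z down, base on top at 79 mm), turned up to 30 degrees. On its side, the neck is clear.
- tin_mid (a point): Centre of the tin's body, 35 mm from the base along the tin's z; same axes as the tin. Its height is 44 mm at the start, 26 mm when the tin lies on a side and 35 mm when it stands on its base; rolling the tin over its edges takes it to about 48 mm at most. Keep it below 80 mm.
- tin_neck (a point): Centre of the tin's shoulder where the neck begins, 70 mm from the base along the tin's z; same axes as the tin. The cap's flange comes to rest on this plane.
- cap: Brass cap, mouth down in the saucer, 40 g: flange 50 mm diameter, 3 mm thick at the bottom; skirt 45 mm; flat top 13 mm up; black round knob on it, 16 mm diameter, 20 mm tall (top 33 mm above origin). Bore from below 39 mm (41 mm at the flange), 11 mm deep: 1.5 mm clear all round on the neck. Origin: centre of underside, z up through the knob.
- saucer: Round green ceramic saucer, 112 mm across and 14 mm high, flat inside with the inner floor 5 mm above the ledge. Loose, 220 g. Origin at the centre of its underside, z up.
- bowl: Bystander: steel rice bowl, 116 mm across the rim, 52 mm high, loose. It and the saucer stand left and right of the tin, either way round. Origin at the centre of its underside, z up. (A blue dish drainer with plates up to 180 mm high stands apart, farther to the robot's left, at least 400 mm from its midline.)
- tumbler: Bystander: glass tumbler, 72 mm across, 105 mm high, loose, beyond the tin as seen from the robot. Origin at the centre of its underside, z up.
There are look-alikes about, which are no part of the job. There is more than one size of the cap; the job needs the smaller.

How it is judged:
By the outcome, as a careful person would: the job done as asked, in the order asked, and still so for the second after the job is handed in, with the robot touching nothing.
It also fails if it takes over 72 s, if anything falls off the work surface, if the arm or the gripper's body presses on something with over 40 N, if the wrist force passes 120 N, or if a joint passes its speed limit or range.

## Working session

There is one attempt and no reset: what is moved stays moved. The work goes in short steps, Python scripts to look and compute and a tool call to move; the robot and the scene stay as the last step left them, time stands still between calls to the robot, and variables do not carry over. Pictures are saved under pics/ and viewed, at most 10 in all, crops included, and the job is handed in when it is done.

Besides the shell and the picture viewer there is one more tool, called after "Call:" as name(argument=value, ...) on one line, values as JSON. servo_tool: Moves the arm, as the interface text tells. Shift numbers are shares of 0.2 m and turn numbers shares of 45 degrees, none past 1 either way. Its arguments: {"type":"object","properties":{"plan":{"type":"array","items":{"type":"array","items":{"type":"number"}}},"grip":{"type":"number"},"squeeze":{"type":"number"}},"required":["plan"]}

```bash
mkdir -p pics; ls; cat > h.py <<'E'
import numpy as np, cv2
from station import env
from scipy.spatial.transform import Rotation as R
def snap(c,f):
    im=env.grab_frame(c); cv2.imwrite('pics/'+f,cv2.cvtColor(im,cv2.COLOR_RGB2BGR)); return im
def ray(c,uv):
    k=env.calibration(c);M=np.array(k['cam_to_world']);
    p=cv2.undistortPoints(np.array([[uv]],float),np.array(k['camera_matrix']),np.array(k['dist']))[0,0]
    return M[:3,3],M[:3,:3]@np.array([p[0],p[1],1.])
def atz(c,uv,z):
    o,d=ray(c,uv);return o+d*(z-o[2])/d[2]
def proj(c,P):
    k=env.calibration(c);M=np.linalg.inv(np.array(k['cam_to_world']))
    r,_=cv2.Rodrigues(M[:3,:3]);return cv2.projectPoints(np.array(P,float).reshape(-1,3),r,M[:3,3],np.array(k['camera_matrix']),np.array(k['dist']))[0][:,0]
def rel(pos,Rw):
    """row numbers from the current pose to a TCP pos, Rotation"""
    s=env.state();q=s['orientation'];R0=R.from_quat([q[1],q[2],q[3],q[0]])
    d=R0.inv().apply(np.array(pos)-s['tool_pos'])/0.2
    a=(R0.inv()*Rw).as_rotvec()/(np.pi/4)
    return np.round(np.r_[d,a],3)
E
python3 - <<'E'
from h import *
s=env.state();print(s)
for c in('side','top'):
    snap(c,c+'0.png'); print(c,np.round(env.calibration(c)['cam_to_world'],3).tolist(),np.round(env.calibration(c)['camera_matrix'],0).tolist())
    for t in('tin','cap','saucer','bowl','tumbler'):
        print(t,[(round(m['conf'],2),m['extent'],int(m['mask'].sum())) for m in env.masks_of(c,t)])
E
```

```text
pics
{'t': 0.0, 'joint_positions': array([-1.4396282 ,  0.43522434,  0.0249703 ,  1.57409178, -0.01161492,
        1.13398708, -0.07512109]), 'dq': array([-6.58957813e-05, -1.31725400e-04,  1.86136593e-04, -1.60102958e-03,
       -4.29894544e-04,  1.29787291e-03,  1.56107477e-03]), 'tau': array([ 8.08212053e-05, -6.67837358e+01,  9.85167436e-01, -3.14464259e+01,
       -6.06247759e-02,  4.29005327e-02,  1.43860798e-04]), 'tool_pos': array([0.14470973, 0.60749594, 0.22594615]), 'orientation': array([-2.75562043e-05,  1.16665111e-01,  9.93171002e-01, -7.82223031e-04]), 'ft_force': array([0.05120001, 0.24477306, 0.14987651]), 'ft_torque': array([ 0.00907037, -0.0121646 ,  0.00477631]), 'gripper_force': 0.0, 'width': 0.09185120844744063}
side [[-0.824, -0.43, 0.37, 0.304], [-0.567, 0.642, -0.517, 0.454], [-0.015, -0.635, -0.772, 0.744], [0.0, 0.0, 0.0, 1.0]] [[462.0, 0.0, 333.0], [0.0, 462.0, 238.0], [0.0, 0.0, 1.0]]
tin [(0.57, [376.1, 247.0, 415.1, 298.1], 1432)]
cap [(0.98, [267.0, 373.1, 297.7, 406.2], 698), (0.76, [212.6, 317.6, 250.0, 353.9], 983)]
saucer [(0.9, [250.5, 359.2, 314.9, 423.1], 2739)]
bowl [(0.57, [440.5, 164.7, 492.2, 207.6], 1813)]
tumbler []
top [[-0.01, -0.993, 0.115, 0.541], [-0.999, 0.006, -0.031, 0.002], [0.031, -0.115, -0.993, 0.79], [0.0, 0.0, 0.0, 1.0]] [[438.0, 0.0, 318.0], [0.0, 438.0, 237.0], [0.0, 0.0, 1.0]]
tin [(0.82, [297.6, 298.9, 331.7, 337.0], 1105)]
cap [(0.83, [130.9, 274.2, 159.5, 301.7], 574), (0.7, [153.8, 193.3, 185.2, 229.3], 1024)]
saucer [(0.92, [116.6, 256.6, 177.6, 325.1], 2522), (0.35, [295.0, 298.3, 328.6, 333.9], 1085)]
bowl [(0.79, [453.3, 288.4, 518.4, 356.9], 3515)]
tumbler [(0.77, [222.1, 129.3, 264.4, 186.1], 1814)]
```

View pics/side0.png

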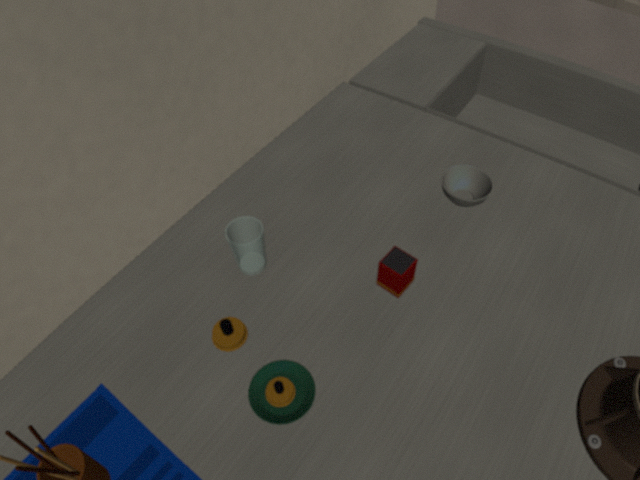

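View pics/top0.png

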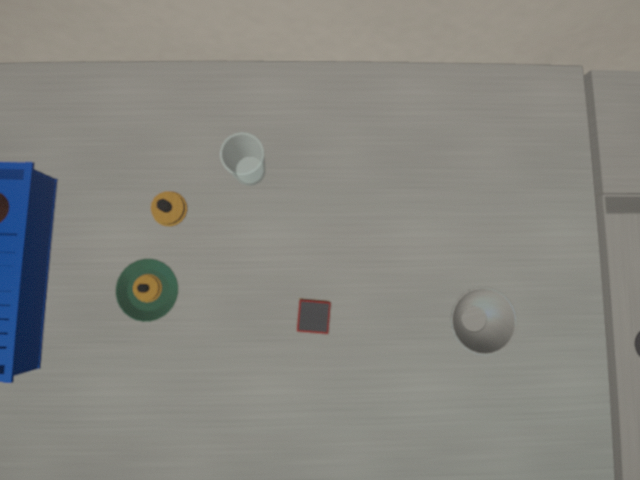

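The tin is at top(314,316) with the dark base up. There are two cap candidates: the smaller at top(146,289)/side(280,391) on the green saucer, and a larger one loose on the ledge at top(168,208)/side(229,334). I choose the one in the saucer. The bowl is to the right of the tin, and the tumbler is beyond it.

```bash
cat > m.py <<'E'
from h import *
im=env.grab_frame('top')
cv2.imwrite('pics/crop0.png',cv2.resize(cv2.cvtColor(im[170:340,100:350],cv2.COLOR_RGB2BGR),None,fx=3,fy=3))
def big(c,t,i=0): return env.masks_of(c,t)
m=big('top','tin')[0]['mask'].astype(np.uint8)
c=max(cv2.findContours(m,0,2)[0],key=cv2.contourArea)
P=np.array([atz('top',p[0],.079)[:2] for p in c.astype(float)])
print('tin',cv2.minAreaRect((P*1000).astype(np.float32)))
for cam in('top','side'):
  for t,z in(('cap',.008),('saucer',.014),('bowl',.052 if cam=='side' else .03),('tumbler',.05)):
    for r in env.masks_of(cam,t):
        c=max(cv2.findContours(r['mask'].astype(np.uint8),0,2)[0],key=cv2.contourArea)
        P=np.array([atz(cam,p[0],z)[:2] for p in c.astype(float)])
        (cc,rad)=cv2.minEnclosingCircle((P*1000).astype(np.float32)); print(cam,t,round(r['conf'],2),np.round(cc),'d',round(2*rad), 'kn')
E
python3 m.py
```

```text
tin ((496.83721923828125, -13.509683609008789), (52.97496795654297, 53.99467468261719), 84.44198608398438)
top cap 0.87 [543. 281.] d 48 kn
top cap 0.73 [688. 245.] d 68 kn
top cap 0.26 [493. -15.] d 78 kn
top saucer 0.86 [540. 279.] d 113 kn
top saucer 0.4 [544. 278.] d 51 kn
top bowl 0.82 [ 483. -311.] d 118 kn
top tumbler 0.9 [764. 107.] d 101 kn
side cap 0.98 [545. 279.] d 51 kn
side cap 0.76 [685. 246.] d 71 kn
side saucer 0.9 [541. 278.] d 112 kn
side bowl 0.57 [ 486. -290.] d 139 kn
```

View pics/crop0.png

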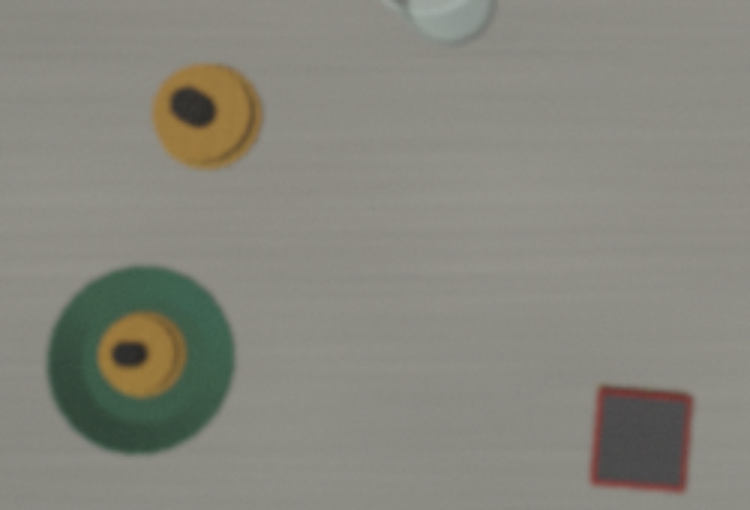

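The crop confirms the smaller cap (50 mm flange) in the saucer at crop(140,355). The larger cap sits loose at crop(205,115). The tin's sides are turned about -5.6° and its centre is near (0.497,-0.0135).

```bash
cat >> h.py <<'E'
from scipy.spatial.transform import Slerp
G=np.array([0,0,.019])
def pose(yaw,tilt=0):
    """tool y at yaw (deg) in world, z down, then turned about tool y by tilt (deg)"""
    a=np.radians(yaw);y=np.array([np.cos(a),np.sin(a),0]);z=np.array([0,0,-1.]);x=np.cross(y,z)
    return R.from_matrix(np.c_[x,y,z])*R.from_rotvec([0,np.radians(tilt),0])
def now():
    s=env.state();q=s['orientation'];r=R.from_quat([q[1],q[2],q[3],q[0]]);return s['tool_pos']-r.apply(-G)*-1+0 if 0 else (s['tool_pos']-r.apply(G),r)
def plan(*wps):
    """wps: (grasp_pos, Rot, rows). prints calls of <=5 rows, from the measured pose"""
    p,r=now();poses=[]
    for gp,rr,n in wps:
        sl=Slerp([0,1],R.concatenate([r,rr]))
        for i in range(1,n+1):
            f=i/n;ri=sl(f);poses.append((p+(np.array(gp)-p)*f+ri.apply(G),ri))
        p,r=np.array(gp),rr
    p,r=now();cp,cr=p+r.apply(G),r
    for i in range(0,len(poses),5):
        ch=poses[i:i+5];rows=[]
        for q,rr in ch:
            row=np.r_[cr.inv().apply(q-cp)/.2,(cr.inv()*rr).as_rotvec()/(np.pi/4)];rows.append(np.round(row,3)+0.)
        print([[float(v) for v in x] for x in rows], 'BAD' if np.abs(rows).max()>1 else '')
        a=rows[-1];cp=cp+cr.apply(a[:3]*.2);cr=cr*R.from_rotvec(a[3:]*np.pi/4)
E
python3 - <<'E'
from h import *
T=np.array([.497,-.0135])
def pol(a,r,z):return [r*np.cos(np.radians(a)),r*np.sin(np.radians(a)),z]
plan((pol(50,.59,.27),pose(50),4),(pol(23,.53,.27),pose(23),4),([*T,.25],pose(-5.6),4),([*T,.21],pose(-5.6,45),6))
E
```

```text
[[-0.33, -0.122, -0.03, 0.0, 0.0, 0.148], [-0.66, -0.244, -0.061, 0.0, 0.0, 0.296], [-0.991, -0.366, -0.091, 0.0, 0.0, 0.443], [-1.321, -0.487, -0.121, 0.0, 0.0, 0.591], [-1.524, -0.754, -0.121, 0.0, 0.0, 0.741]] BAD
[[-0.316, -0.111, 0.0, 0.0, 0.0, 0.15], [-0.632, -0.222, 0.0, 0.0, 0.0, 0.3], [-0.948, -0.332, 0.0, 0.0, 0.0, 0.45], [-1.156, -0.513, 0.025, 0.0, 0.0, 0.609], [-1.365, -0.694, 0.05, 0.0, 0.0, 0.768]] BAD
[[-0.274, -0.03, 0.025, 0.0, 0.0, 0.159], [-0.548, -0.06, 0.05, 0.0, 0.0, 0.318], [-0.536, -0.057, 0.082, -0.021, 0.166, 0.317], [-0.525, -0.054, 0.113, -0.042, 0.331, 0.316], [-0.513, -0.052, 0.142, -0.062, 0.497, 0.314]] 
[[-0.001, 0.001, 0.03, 0.0, 0.167, 0.0], [-0.001, 0.001, 0.059, 0.0, 0.334, 0.0], [-0.002, 0.001, 0.085, 0.0, 0.5, 0.0]]
```

Call:
servo_tool(plan=[[-0.33,-0.122,-0.03,0,0,0.148],[-0.66,-0.244,-0.06,0,0,0.296],[-0.99,-0.366,-0.09,0,0,0.444]], grip=1, squeeze=20)

```text
t: 1.48
tool_pos: [0.3017, 0.5033, 0.243]
orientation: [0.0, 0.289, 0.957, 0.0]
ft_force: [0.5, 0.8, 0.1]
width: 0.0921
gripper_force: 0.0
```

Call:
servo_tool(plan=[[-0.33,-0.12,-0.03,0,0,0.15],[-0.66,-0.24,-0.06,0,0,0.3],[-0.98,-0.35,-0.09,0,0,0.45]])

```text
t: 1.85
tool_pos: [0.4135, 0.3534, 0.2592]
orientation: [0.0, 0.453, 0.892, 0.0]
ft_force: [1.8, -0.1, -0.3]
width: 0.0919
gripper_force: 0.0
```

Call:
servo_tool(plan=[[-0.31,-0.11,0,0,0,0.15],[-0.63,-0.22,0,0,0,0.3],[-0.95,-0.33,0,0,0,0.45],[-0.95,-0.33,0,0,0,0.45]])

```text
t: 2.35
tool_pos: [0.4731, 0.1583, 0.2593]
orientation: [0.001, 0.604, 0.797, 0.0]
ft_force: [0.1, 0.0, 0.2]
width: 0.0919
gripper_force: 0.0
```

```bash
python3 - <<'E'
from h import *
s=env.state();print(s['t'],s['tool_pos'],s['joint_positions'],s['orientation'])
T=np.array([.497,-.0135])
plan(([*T,.24],pose(-5.6),5),([*T,.2],pose(-5.6,40),5),([*T,.2],pose(-5.6,45),5))
print();plan(([*T,.24],pose(-5.6),5),([*T,.2],pose(-5.6,-40),5))
E
```

```text
2.35 [0.47312722 0.15827013 0.25930545] [-0.80391814  0.19979639  0.45039174  1.85352777 -0.09568997  1.10872794
 -0.04518001] [5.94944176e-04 6.04116998e-01 7.96895403e-01 1.23567118e-04]
[[-0.172, -0.023, 0.038, 0.0, 0.0, 0.095], [-0.344, -0.047, 0.077, 0.001, 0.0, 0.189], [-0.515, -0.07, 0.115, 0.001, 0.0, 0.284], [-0.687, -0.094, 0.154, 0.001, 0.001, 0.378], [-0.859, -0.117, 0.192, 0.001, 0.001, 0.473]] 
[[0.013, 0.0, 0.039, 0.0, 0.178, 0.0], [0.026, 0.0, 0.076, 0.0, 0.355, 0.0], [0.039, 0.0, 0.112, 0.0, 0.533, 0.0], [0.05, 0.0, 0.146, 0.0, 0.711, 0.0], [0.061, 0.0, 0.178, 0.0, 0.889, 0.0]] 
[[0.002, 0.0, 0.0, 0.0, 0.022, 0.0], [0.003, 0.0, 0.0, 0.0, 0.044, 0.0], [0.005, 0.0, 0.0, 0.0, 0.066, 0.0], [0.007, 0.0, 0.0, 0.0, 0.089, 0.0], [0.008, 0.0, 0.0, 0.0, 0.111, 0.0]] 

[[-0.172, -0.023, 0.038, 0.0, 0.0, 0.095], [-0.344, -0.047, 0.077, 0.001, 0.0, 0.189], [-0.515, -0.07, 0.115, 0.001, 0.0, 0.284], [-0.687, -0.094, 0.154, 0.001, 0.001, 0.378], [-0.859, -0.117, 0.192, 0.001, 0.001, 0.473]] 
[[-0.013, 0.0, 0.039, 0.0, -0.178, 0.0], [-0.026, 0.0, 0.076, 0.0, -0.356, 0.0], [-0.039, 0.0, 0.112, 0.0, -0.534, 0.0], [-0.05, 0.0, 0.146, 0.0, -0.711, 0.0], [-0.061, 0.0, 0.178, 0.0, -0.889, 0.0]]
```

Call:
servo_tool(plan=[[-0.17,-0.02,0.04,0,0,0.1],[-0.34,-0.05,0.08,0,0,0.19],[-0.52,-0.07,0.12,0,0,0.28],[-0.69,-0.09,0.15,0,0,0.38],[-0.86,-0.117,0.19,0,0,0.473]])

```text
t: 2.98
tool_pos: [0.4977, -0.0088, 0.2207]
orientation: [0.0, 0.738, 0.675, 0.0]
ft_force: [1.2, 0.3, 0.4]
width: 0.0922
gripper_force: 0.0
```

Call:
servo_tool(plan=[[0.013,0,0.04,0,0.18,0],[0.026,0,0.08,0,0.36,0],[0.04,0,0.11,0,0.53,0],[0.05,0,0.146,0,0.71,0],[0.06,0,0.18,0,0.89,0]])

```text
t: 3.6
tool_pos: [0.4992, 0.0038, 0.1853]
orientation: [-0.232, 0.692, 0.634, 0.255]
ft_force: [-0.0, 0.7, -0.5]
width: 0.0915
gripper_force: 0.0
```

Call:
servo_tool(plan=[[0,0,0,0,0.05,0],[0.01,0,0,0,0.11,0],[0.01,0,0,0,0.11,0]])

```text
t: 3.98
tool_pos: [0.4985, 0.0052, 0.1862]
orientation: [-0.258, 0.682, 0.624, 0.282]
ft_force: [0.2, 0.0, 0.3]
width: 0.0921
gripper_force: 0.0
```

```bash
python3 - <<'E'
from h import *
s=env.state();print(s['t'],s['tool_pos'],s['joint_positions'])
g,r=now();print(g,(pose(-5.6,45).inv()*r).as_rotvec(degrees=True))
T=np.array([.497,-.0135])
plan(([*T,.2],pose(-5.6,-45),10))
E
```

```text
3.975 [0.49852998 0.00518297 0.18618495] [ 0.09045534  0.49535635  0.4179766   1.97044632 -0.94409661  1.30766565
  0.95805531]
[ 0.49734098 -0.00819618  0.19962314] [ 0.36869423 -0.01351172 -0.35026149]
[[-0.017, 0.0, -0.003, 0.0, -0.2, 0.001], [-0.033, 0.0, -0.009, 0.0, -0.4, 0.003], [-0.048, 0.0, -0.016, 0.0, -0.6, 0.004], [-0.063, 0.0, -0.026, 0.0, -0.8, 0.005], [-0.076, 0.0, -0.038, 0.0, -1.0, 0.006]] 
[[-0.017, 0.0, -0.001, 0.0, -0.2, 0.002], [-0.035, 0.0, -0.005, 0.0, -0.4, 0.003], [-0.051, 0.0, -0.011, 0.0, -0.6, 0.004], [-0.066, 0.0, -0.019, 0.0, -0.8, 0.005], [-0.08, 0.0, -0.029, 0.0, -1.0, 0.007]]
```

Call:
servo_tool(plan=[[-0.017,0,-0.003,0,-0.2,0],[-0.033,0,-0.009,0,-0.4,0],[-0.048,0,-0.016,0,-0.6,0],[-0.063,0,-0.026,0,-0.8,0],[-0.076,0,-0.038,0,-1,0]])

```text
t: 4.6
tool_pos: [0.4982, -0.0102, 0.1826]
orientation: [0.003, 0.738, 0.675, 0.001]
ft_force: [-0.6, -0.4, 0.0]
width: 0.0918
gripper_force: 0.0
```

Call:
servo_tool(plan=[[-0.017,0,-0.001,0,-0.2,0],[-0.035,0,-0.005,0,-0.4,0],[-0.051,0,-0.011,0,-0.6,0],[-0.066,0,-0.019,0,-0.8,0],[-0.08,0,-0.029,0,-1,0]])

```text
t: 5.22
tool_pos: [0.4969, -0.0248, 0.1875]
orientation: [0.261, 0.681, 0.624, -0.281]
ft_force: [0.4, -0.1, -0.7]
width: 0.0917
gripper_force: 0.0
```

```bash
python3 - <<'E'
from h import *
s=env.state();print(s['t'],s['tool_pos'],s['joint_positions'])
g,r=now();print(g,(pose(-5.6,-45).inv()*r).as_rotvec(degrees=True))
T=np.array([.497,-.0135])
plan(([*T,.2],pose(-5.6,-45),2),([*T,.046],pose(-5.6,-45),8))
E
```

```text
5.225 [ 0.49692799 -0.02475613  0.18750003] [-1.07124092  0.63368815  0.81738479  1.91706993  0.31106929  1.09982509
 -0.5638298 ]
[ 0.49801918 -0.01133762  0.20090723] [-0.67345649 -0.11661537 -0.34035321]
[[-0.002, -0.003, 0.006, 0.007, 0.001, 0.004], [-0.005, -0.005, 0.011, 0.015, 0.003, 0.008], [0.064, -0.006, 0.079, 0.015, 0.003, 0.008], [0.132, -0.006, 0.147, 0.015, 0.003, 0.008], [0.2, -0.006, 0.215, 0.015, 0.003, 0.008]] 
[[0.068, 0.0, 0.068, 0.0, 0.0, 0.0], [0.136, -0.001, 0.136, 0.0, 0.0, 0.0], [0.204, -0.001, 0.204, 0.0, 0.0, 0.0], [0.272, -0.001, 0.272, 0.0, 0.0, 0.0], [0.34, -0.001, 0.34, 0.0, 0.0, 0.0]]
```

```bash
sed -i 's/^G=.*/G=np.array([0,0,.013])/' h.py; python3 - <<'E'
from h import *
T=np.array([.497,-.0135])
plan(([*T,.15],pose(-5.6,-45),3),([*T,.044],pose(-5.6,-45),7))
E
```

```text
[[0.058, -0.002, 0.053, 0.005, 0.001, 0.003], [0.115, -0.004, 0.105, 0.01, 0.002, 0.005], [0.173, -0.006, 0.158, 0.015, 0.003, 0.008], [0.226, -0.006, 0.211, 0.015, 0.003, 0.008], [0.28, -0.007, 0.264, 0.015, 0.003, 0.008]] 
[[0.053, 0.0, 0.054, 0.0, 0.0, 0.0], [0.107, 0.0, 0.107, 0.0, 0.0, 0.0], [0.16, 0.0, 0.161, 0.0, 0.0, 0.0], [0.214, 0.0, 0.215, 0.0, 0.0, 0.0], [0.267, 0.0, 0.268, 0.0, 0.0, 0.0]]
```

Call:
servo_tool(plan=[[0.06,-0.002,0.05,0.005,0,0],[0.115,-0.004,0.105,0.01,0,0.005],[0.173,-0.006,0.158,0.015,0,0.008],[0.226,-0.006,0.21,0.015,0.003,0.008],[0.28,-0.007,0.264,0.015,0.003,0.008]])

```text
t: 5.85
tool_pos: [0.4944, -0.0255, 0.1088]
orientation: [0.254, 0.687, 0.619, -0.284]
ft_force: [-0.2, -0.7, -0.3]
width: 0.0917
gripper_force: 0.0
```

Call:
servo_tool(plan=[[0.053,0,0.054,0,0,0],[0.107,0,0.107,0,0,0],[0.16,0,0.16,0,0,0],[0.214,0,0.215,0,0,0],[0.267,0,0.268,0,0,0]])

```text
t: 6.48
tool_pos: [0.4941, -0.0249, 0.0328]
orientation: [0.254, 0.686, 0.62, -0.285]
ft_force: [0.1, 0.7, -0.5]
width: 0.092
gripper_force: 0.0
```

```bash
python3 - <<'E'
from h import *
snap('side','side1.png')
s=env.state();print(s['t'],s['tool_pos'],s['ft_force'])
g,r=now();print(g,(pose(-5.6,-45).inv()*r).as_rotvec(degrees=True))
T=np.array([.497,-.0135])
plan(([*T,.044],pose(-5.6,-45),2))
E
```

```text
6.525 [ 0.49345195 -0.02476636  0.031387  ] [-4.73444690e-04  1.35690105e+00 -1.95310285e+00]
[ 0.49444048 -0.01564417  0.04059615] [ 0.41267101  0.1061381  -0.02738827]
[[-0.002, 0.006, -0.01, -0.005, -0.001, 0.0], [-0.004, 0.012, -0.021, -0.009, -0.002, 0.001]]
```

View pics/side1.png

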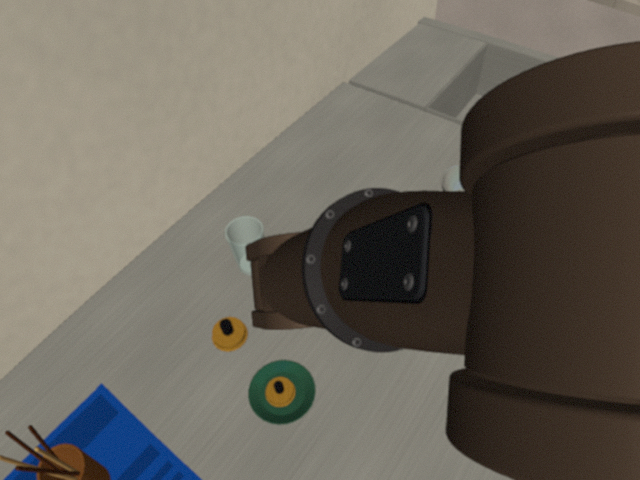

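The arm hides the tin in this side view, while the cap, saucer (280,390) and tumbler (245,240) are unmoved. I correct by 3 mm and close the fingers.

Call:
servo_tool(plan=[[-0.004,0.012,-0.02,-0.009,0,0],[-0.004,0.012,-0.02,-0.009,0,0]])

```text
t: 6.78
tool_pos: [0.4973, -0.0227, 0.0379]
orientation: [0.257, 0.685, 0.621, -0.282]
ft_force: [0.7, -0.6, 0.2]
width: 0.0919
gripper_force: 0.0
```

Call:
servo_tool(plan=[[0,0,0,0,0,0],[0,0,0,0,0,0],[0,0,0,0,0,0],[0,0,0,0,0,0]], grip=-1, squeeze=20)

```text
t: 7.28
tool_pos: [0.4967, -0.0229, 0.0373]
orientation: [0.257, 0.685, 0.621, -0.282]
ft_force: [-1.2, 0.1, -0.1]
width: 0.056
gripper_force: 0.6
```

```bash
python3 - <<'E'
from h import *
s=env.state();print(s['t'],s['tool_pos'],s['ft_force'],s['width'],s['gripper_force'])
g,r=now();print(g,(pose(-5.6,-45).inv()*r).as_rotvec(degrees=True))
E
```

```text
7.275 [ 0.49669483 -0.02294599  0.03730338] [-1.22435571  0.07015978 -0.05149905] 0.05603292767977353 0.6471681967377663
[ 0.49758252 -0.01381856  0.04651761] [-0.0317815   0.13634217  0.05681342]
```

Call:
servo_tool(plan=[[0,0,0,0,0,0],[0,0,0,0,0,0],[0,0,0,0,0,0]], squeeze=25)

```text
t: 7.65
tool_pos: [0.4966, -0.023, 0.0373]
orientation: [0.257, 0.685, 0.621, -0.283]
ft_force: [-1.8, 0.9, 1.9]
width: 0.0517
gripper_force: 25.0
```

```bash
python3 - <<'E'
from h import *
import h
s=env.state();print(s['t'],s['tool_pos'],s['ft_force'],s['width'],s['gripper_force'])
g,r=now();print(g,(pose(-5.6,-45).inv()*r).as_rotvec(degrees=True))
# actual mid in tool frame
mid=np.array([s['tool_pos'][0],-.0135,.044]); off=r.inv().apply(mid-s['tool_pos']);off[1]=0;print('off',off)
h.G=-off
m0=s['tool_pos']+r.apply(off);print(m0)
plan((m0+[0,0,.009],r,3),(m0+[0,0,.009],pose(-5.6,45),12),)
E
```

```text
7.65 [ 0.49660528 -0.0229818   0.03731638] [-1.84519576  0.90144324  1.94049952] 0.051690855948895095 24.984967410564423
[ 0.49749491 -0.01385279  0.04652886] [-0.02398874  0.12535724  0.05063317]
off [ 0.00197073  0.         -0.01139478]
[ 0.49752307 -0.0135903   0.04400085]
[[-0.011, 0.0, -0.011, 0.0, 0.0, 0.0], [-0.021, 0.0, -0.021, 0.0, 0.0, 0.0], [-0.032, 0.0, -0.032, 0.0, 0.0, 0.0], [-0.024, 0.0, -0.031, 0.0, 0.166, 0.0], [-0.017, 0.0, -0.031, 0.0, 0.333, 0.0]] 
[[0.008, 0.0, 0.001, 0.0, 0.166, 0.0], [0.015, 0.0, 0.0, 0.0, 0.333, 0.0], [0.023, 0.0, -0.001, 0.001, 0.499, 0.0], [0.03, 0.0, -0.003, 0.001, 0.666, 0.0], [0.037, 0.0, -0.006, 0.001, 0.832, 0.0]] 
[[0.008, 0.0, 0.001, 0.0, 0.166, 0.0], [0.015, 0.0, 0.001, 0.0, 0.333, 0.0], [0.023, 0.0, 0.0, 0.0, 0.499, 0.0], [0.03, 0.0, -0.003, 0.0, 0.666, 0.0], [0.037, 0.0, -0.006, 0.0, 0.832, 0.0]]
```

Call:
servo_tool(plan=[[-0.014,0,-0.014,0,0,0],[-0.028,0,-0.028,0,0,0],[-0.042,0,-0.042,0,0,0],[-0.042,0,-0.042,0,0,0]])

```text
t: 8.15
tool_pos: [0.4969, -0.0229, 0.0495]
orientation: [0.257, 0.685, 0.621, -0.282]
ft_force: [0.3, -0.2, -1.5]
width: 0.052
gripper_force: 25.0
```

Call:
servo_tool(plan=[[0.008,0,0.001,0,0.166,0],[0.015,0,0,0,0.333,0],[0.023,0,-0.001,0,0.5,0],[0.03,0,-0.003,0,0.666,0],[0.037,0,-0.006,0,0.832,0]])

```text
t: 8.78
tool_pos: [0.4974, -0.0169, 0.0453]
orientation: [0.043, 0.739, 0.67, -0.046]
ft_force: [-0.5, 0.3, -2.3]
width: 0.0517
gripper_force: 25.0
```

```bash
python3 - <<'E'
from h import *
import h
h.G=np.array([-.002,0,.0114])
s=env.state();print(s['t'],s['tool_pos'],s['ft_force'],s['width'],s['gripper_force'])
g,r=now();print(g,(pose(-5.6,0).inv()*r).as_rotvec(degrees=True))
m=[.4975,-.0136,.056]
plan((m,pose(-5.6,45),8),(m,pose(-5.6,45),2))
E
```

```text
8.775 [ 0.49742659 -0.01691121  0.04534575] [-0.53771941  0.2604496  -2.30476687] 0.051669537927927604 24.985164999961853
[ 0.49773344 -0.01350842  0.05640409] [-1.35108363e-01 -7.21793590e+00 -3.08858514e-03]
[[0.007, 0.0, 0.001, 0.0, 0.145, 0.0], [0.013, 0.0, 0.001, 0.001, 0.29, 0.0], [0.02, 0.0, 0.001, 0.001, 0.435, 0.0], [0.026, -0.001, 0.0, 0.001, 0.58, 0.001], [0.032, -0.001, -0.002, 0.002, 0.725, 0.001]] 
[[0.007, 0.0, 0.001, 0.0, 0.145, 0.0], [0.013, 0.0, 0.001, 0.001, 0.29, 0.0], [0.019, 0.0, 0.0, 0.001, 0.435, 0.0], [0.019, 0.0, 0.0, 0.001, 0.435, 0.0], [0.019, 0.0, 0.0, 0.001, 0.435, 0.0]]
```

Call:
servo_tool(plan=[[0.007,0,0.001,0,0.145,0],[0.013,0,0.001,0,0.29,0],[0.02,0,0.001,0,0.435,0],[0.026,0,0,0,0.58,0],[0.032,0,-0.002,0.002,0.725,0]])

```text
t: 9.4
tool_pos: [0.498, -0.0111, 0.0447]
orientation: [-0.147, 0.723, 0.655, 0.163]
ft_force: [-1.1, -0.5, -2.7]
width: 0.0519
gripper_force: 25.0
```

Call:
servo_tool(plan=[[0.007,0,0.001,0,0.145,0],[0.013,0,0.001,0,0.29,0],[0.019,0,0,0,0.435,0],[0.019,0,0,0,0.435,0],[0.019,0,0,0,0.435,0]])

```text
t: 10.02
tool_pos: [0.4982, -0.0067, 0.046]
orientation: [-0.256, 0.685, 0.621, 0.281]
ft_force: [-0.6, 0.0, -0.4]
width: 0.052
gripper_force: 25.0
```

```bash
python3 - <<'E'
from h import *
import h
h.G=np.array([-.002,0,.0114])
s=env.state();print(s['t'],s['joint_positions'],s['ft_force'],s['width'],s['gripper_force'])
g,r=now();print(g,(pose(-5.6,45).inv()*r).as_rotvec(degrees=True))
m=np.array([.4975,-.0136,.028])
plan((m,pose(-5.6,45),10))
E
```

```text
10.025 [ 0.60238249  0.71951881 -0.26303614  1.98745801 -0.77785288  0.87490718
  0.92237067] [-0.61929744  0.04580761 -0.39057453] 0.05200883872164967 24.983790814876556
[ 0.49752962 -0.01324878  0.05553189] [ 0.05580489 -0.32723932  0.0053869 ]
[[-0.01, 0.0, 0.01, 0.0, 0.001, 0.0], [-0.02, 0.0, 0.019, 0.0, 0.001, 0.0], [-0.029, 0.0, 0.029, 0.0, 0.002, 0.0], [-0.039, 0.0, 0.039, 0.0, 0.003, 0.0], [-0.049, 0.0, 0.048, -0.001, 0.004, 0.0]] 
[[-0.01, 0.0, 0.01, 0.0, 0.0, 0.0], [-0.019, 0.0, 0.02, 0.0, 0.001, 0.0], [-0.029, 0.0, 0.029, 0.0, 0.002, 0.0], [-0.039, 0.0, 0.039, 0.0, 0.003, 0.0], [-0.049, 0.0, 0.049, 0.0, 0.003, 0.0]]
```

Angle is good. Lowering onto the side.

Call:
servo_tool(plan=[[-0.01,0,0.01,0,0.002,0],[-0.02,0,0.02,0,0.004,0],[-0.03,0,0.03,0,0.006,0],[-0.04,0,0.04,0,0.007,0],[-0.048,0,0.048,0,0.007,0]])

```text
t: 10.65
tool_pos: [0.4982, -0.0072, 0.0322]
orientation: [-0.258, 0.684, 0.62, 0.284]
ft_force: [-0.4, 0.6, -1.6]
width: 0.0519
gripper_force: 25.0
```

Call:
servo_tool(plan=[[-0.01,0,0.01,0,0,0],[-0.02,0,0.02,0,0,0],[-0.03,0,0.03,0,0,0],[-0.038,0,0.038,0,0,0],[-0.038,0,0.038,0,0,0]])

```text
t: 11.28
tool_pos: [0.4982, -0.0071, 0.0215]
orientation: [-0.258, 0.684, 0.62, 0.284]
ft_force: [0.1, -0.0, -1.8]
width: 0.0519
gripper_force: 25.0
```

```bash
python3 - <<'E'
from h import *
import h
h.G=np.array([-.002,0,.0114])
s=env.state();print(s['t'],s['ft_force'],s['width'],s['gripper_force'])
g,r=now();print(g,(pose(-5.6,45).inv()*r).as_rotvec(degrees=True))
E
```

```text
11.275 [ 7.69510432e-02 -9.49265762e-04 -1.77335987e+00] 0.05188570852489997 24.983520805835724
[ 0.49752995 -0.01374216  0.03096449] [0.02851691 0.09729549 0.02741586]
```

Call:
servo_tool(plan=[[-0.006,0,0.006,0,0,0],[-0.011,0,0.011,0,0,0],[-0.015,0,0.015,0,0,0],[-0.015,0,0.015,0,0,0]])

```text
t: 11.78
tool_pos: [0.4982, -0.0071, 0.0173]
orientation: [-0.258, 0.684, 0.62, 0.284]
ft_force: [-0.3, -0.3, -1.4]
width: 0.052
gripper_force: 25.0
```

Call:
servo_tool(plan=[[-0.002,0,0.002,0,0,0],[-0.003,0,0.003,0,0,0],[-0.003,0,0.003,0,0,0]])

```text
t: 12.15
tool_pos: [0.4983, -0.0071, 0.0166]
orientation: [-0.258, 0.684, 0.62, 0.284]
ft_force: [-0.4, 0.8, -1.4]
width: 0.0516
gripper_force: 25.0
```

Call:
servo_tool(plan=[[-0.003,0,0.003,0,0,0],[-0.003,0,0.003,0,0,0]])

```text
t: 12.4
tool_pos: [0.4983, -0.0071, 0.0161]
orientation: [-0.258, 0.684, 0.62, 0.284]
ft_force: [0.3, -2.7, 3.9]
width: 0.0523
gripper_force: 25.0
```

Call:
servo_tool(plan=[[-0.003,0,0.003,0,0,0],[-0.003,0,0.003,0,0,0]])

```text
t: 12.65
tool_pos: [0.4984, -0.0072, 0.016]
orientation: [-0.258, 0.684, 0.62, 0.284]
ft_force: [-3.4, -6.1, 14.7]
width: 0.0519
gripper_force: 25.0
```

Call:
servo_tool(plan=[[0.003,0,-0.003,0,0,0],[0.003,0,-0.003,0,0,0]])

```text
t: 12.9
tool_pos: [0.4983, -0.0071, 0.016]
orientation: [-0.258, 0.684, 0.62, 0.284]
ft_force: [-1.1, -1.6, 6.2]
width: 0.0521
gripper_force: 25.0
```

Call:
servo_tool(plan=[[0.003,0,-0.003,0,0,0],[0.003,0,-0.003,0,0,0],[0.003,0,-0.003,0,0,0],[0.003,0,-0.003,0,0,0]], grip=1)

```text
t: 13.4
tool_pos: [0.4982, -0.0071, 0.0165]
orientation: [-0.258, 0.684, 0.62, 0.284]
ft_force: [-0.5, -0.0, -0.4]
width: 0.0875
gripper_force: 0.0
```

Call:
servo_tool(plan=[[0,0,-0.1,0,0,0],[0,0,-0.25,0,0,0],[0,0,-0.45,0,0,0],[0,0,-0.65,0,0,0],[0,0,-0.65,0,0,0]])

```text
t: 14.02
tool_pos: [0.4904, -0.1018, 0.1095]
orientation: [-0.255, 0.685, 0.62, 0.284]
ft_force: [0.3, 0.2, -0.6]
width: 0.0917
gripper_force: 0.0
```

```bash
python3 - <<'E'
from h import *
s=env.state();print(s['t'],s['ft_force'],s['width'],s['joint_positions'])
im=snap('top','top2.png')
for c in ('top',):
    print([(round(m['conf'],2),m['extent'],int(m['mask'].sum())) for m in env.masks_of(c,'tin')])
a=snap('side','x.png'); b=cv2.imread('pics/top2.png');cv2.imwrite('pics/two.png',np.hstack([cv2.resize(b,(400,300)),cv2.resize(cv2.imread('pics/x.png'),(400,300))]))
h=np.array([.4975,-.0136,.2])
plan((h,pose(-5.6,0),6),(h,pose(-5.6,-45),6),([.4975,-.0136,.1],pose(-5.6,-45),4))
E
```

```text
14.025 [ 0.27635322  0.18936664 -0.59843281] 0.09173736033166367 [ 0.6992506   0.65239827 -0.18203805  1.85874597 -0.6640096   1.11699328
  0.88054835]
[(0.84, [286.9, 298.4, 333.4, 331.8], 1380)]
[[0.096, 0.0, 0.006, 0.0, -0.167, 0.0], [0.191, 0.0, 0.011, -0.001, -0.334, 0.0], [0.287, 0.001, 0.015, -0.001, -0.502, 0.0], [0.384, 0.001, 0.018, -0.001, -0.669, 0.0], [0.481, 0.001, 0.02, -0.002, -0.836, 0.0]] 
[[0.078, 0.0, -0.059, 0.0, -0.167, 0.0], [0.069, 0.0, -0.06, 0.0, -0.334, 0.0], [0.061, 0.0, -0.063, 0.0, -0.501, 0.0], [0.054, 0.0, -0.067, 0.0, -0.667, 0.0], [0.047, 0.0, -0.072, 0.0, -0.834, 0.0]] 
[[-0.009, 0.0, 0.0, 0.0, -0.167, 0.0], [-0.017, 0.0, -0.002, 0.0, -0.333, 0.0], [0.046, 0.0, 0.107, 0.0, -0.333, 0.0], [0.108, 0.0, 0.215, 0.0, -0.333, 0.0], [0.171, 0.0, 0.323, 0.0, -0.333, 0.0]] 
[[0.088, 0.0, 0.089, 0.0, 0.0, 0.0]]
```

View pics/two.png

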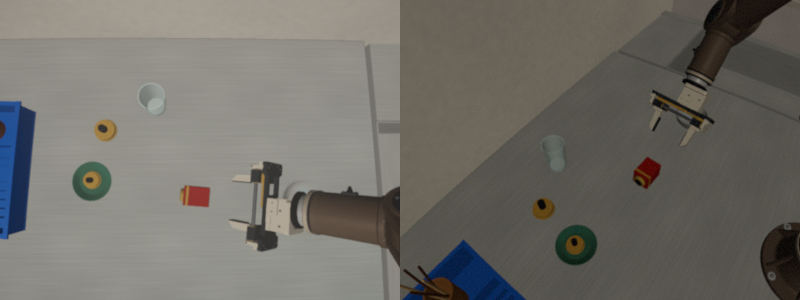

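The tin lies on its side with its neck to the left (top ~(310,315)). Bowl, saucer and tumbler are unmoved. Next I swing to the other tilt for the second roll.

Call:
servo_tool(plan=[[0.096,0,0.006,0,-0.167,0],[0.19,0,0.011,0,-0.334,0],[0.287,0,0.015,0,-0.5,0],[0.384,0,0.018,0,-0.669,0],[0.48,0,0.02,0,-0.836,0]])

```text
t: 14.8
tool_pos: [0.4957, -0.0268, 0.1734]
orientation: [-0.043, 0.739, 0.671, 0.047]
ft_force: [-0.1, -0.1, 0.3]
width: 0.0917
gripper_force: 0.0
```

Call:
servo_tool(plan=[[0.078,0,-0.059,0,-0.167,0],[0.069,0,-0.06,0,-0.334,0],[0.06,0,-0.063,0,-0.5,0],[0.054,0,-0.067,0,-0.667,0],[0.047,0,-0.072,0,-0.834,0]])

```text
t: 15.42
tool_pos: [0.4964, -0.0198, 0.1884]
orientation: [0.175, 0.714, 0.65, -0.194]
ft_force: [-0.6, -1.2, -0.9]
width: 0.0918
gripper_force: 0.0
```

Call:
servo_tool(plan=[[-0.009,0,0,0,-0.167,0],[-0.017,0,-0.002,0,-0.333,0],[0.046,0,0.107,0,-0.333,0],[0.1,0,0.2,0,-0.333,0],[0.1,0,0.2,0,-0.333,0]])

```text
t: 16.05
tool_pos: [0.4954, -0.0241, 0.1429]
orientation: [0.257, 0.683, 0.621, -0.286]
ft_force: [-0.2, -1.1, 0.4]
width: 0.0919
gripper_force: 0.0
```

```bash
python3 - <<'E'
from h import *
s=env.state();print(s['t'],s['ft_force'],s['width'],s['joint_positions'])
g,r=now();print(g,(pose(-5.6,-45).inv()*r).as_rotvec(degrees=True))
m=np.array([.4975,-.0136,.027])
plan((m,pose(-5.6,-45),9),(m,pose(-5.6,-45),1))
E
```

```text
16.05 [-0.16398219 -1.14223034  0.36559438] 0.09189683833426464 [-0.59615931  0.57904986  0.10821346  1.89937522  0.60879471  1.2333717
 -0.96372955]
[ 0.49637222 -0.01497446  0.15208612] [ 0.14507128 -0.14354301 -0.1755405 ]
[[0.05, 0.001, 0.048, 0.0, 0.0, 0.0], [0.1, 0.002, 0.097, -0.001, 0.001, 0.001], [0.15, 0.003, 0.145, -0.001, 0.001, 0.001], [0.199, 0.003, 0.194, -0.001, 0.001, 0.002], [0.249, 0.004, 0.242, -0.002, 0.002, 0.002]] 
[[0.05, 0.001, 0.049, 0.0, 0.0, 0.001], [0.1, 0.002, 0.097, -0.001, 0.0, 0.001], [0.15, 0.002, 0.146, -0.001, 0.001, 0.001], [0.199, 0.003, 0.194, -0.001, 0.001, 0.002], [0.199, 0.003, 0.194, -0.001, 0.001, 0.002]]
```

Call:
servo_tool(plan=[[0.05,0.001,0.05,0,0,0],[0.1,0.002,0.1,0,0,0],[0.15,0.003,0.145,0,0,0],[0.2,0.004,0.194,0,0,0],[0.25,0.004,0.242,0,0,0]])

```text
t: 16.68
tool_pos: [0.4976, -0.0228, 0.0738]
orientation: [0.257, 0.684, 0.621, -0.284]
ft_force: [-0.1, 0.6, -0.6]
width: 0.0917
gripper_force: 0.0
```

Call:
servo_tool(plan=[[0.05,0.001,0.05,0,0,0],[0.1,0.002,0.1,0,0,0],[0.15,0.002,0.146,0,0,0],[0.19,0.003,0.185,0,0,0],[0.19,0.003,0.185,0,0,0]])

```text
t: 17.3
tool_pos: [0.4978, -0.0223, 0.021]
orientation: [0.257, 0.684, 0.621, -0.284]
ft_force: [-0.3, -0.3, -0.5]
width: 0.0915
gripper_force: 0.0
```

```bash
python3 - <<'E'
from h import *
s=env.state();print(s['t'],s['ft_force'])
g,r=now();print(g,(pose(-5.6,-45).inv()*r).as_rotvec(degrees=True))
m=np.array([.4975,-.0136,.027])
plan((m,pose(-5.6,-45),1))
E
```

```text
17.3 [-0.25554134 -0.34052373 -0.47503107]
[ 0.49875468 -0.01314513  0.03022234] [ 0.0559332  -0.08805751 -0.06943385]
[[0.009, -0.006, 0.013, -0.001, 0.002, 0.002]]
```

Call:
servo_tool(plan=[[0.01,-0.006,0.01,0,0,0],[0.01,-0.006,0.01,0,0,0]])

```text
t: 17.55
tool_pos: [0.497, -0.022, 0.0191]
orientation: [0.257, 0.684, 0.621, -0.284]
ft_force: [-0.3, 0.0, -0.1]
width: 0.0917
gripper_force: 0.0
```

Call:
servo_tool(plan=[[0,0,0,0,0,0],[0,0,0,0,0,0],[0,0,0,0,0,0],[0,0,0,0,0,0],[0,0,0,0,0,0]], grip=-1)

```text
t: 18.18
tool_pos: [0.497, -0.0221, 0.019]
orientation: [0.257, 0.684, 0.621, -0.284]
ft_force: [0.3, 0.7, 0.2]
width: 0.0518
gripper_force: 25.0
```

Call:
servo_tool(plan=[[0,0,0,0,0,0],[0,0,0,0,0,0]])

```text
t: 18.42
tool_pos: [0.497, -0.0221, 0.019]
orientation: [0.257, 0.684, 0.621, -0.284]
ft_force: [0.9, -0.3, 1.0]
width: 0.0521
gripper_force: 25.0
```

```bash
python3 - <<'E'
from h import *
import h
s=env.state();print(s['t'],s['tool_pos'],s['ft_force'],s['width'],s['gripper_force'])
g,r=now();print(g,(pose(-5.6,-45).inv()*r).as_rotvec(degrees=True))
mid=np.array([s['tool_pos'][0],-.0137,.026]); off=r.inv().apply(mid-s['tool_pos']);off[1]=0;print('off',off)
h.G=-off
m0=s['tool_pos']+r.apply(off);print(m0)
m1=m0+[0,0,.030]
plan((m1,r,5),(m1,pose(-5.6,45),10))
E
```

```text
18.425 [ 0.49702865 -0.02207081  0.01897484] [ 0.87577702 -0.34641259  1.03670003] 0.05207329094194918 24.99723047018051
[ 0.49792934 -0.01291517  0.02815978] [ 0.01303441 -0.04643009 -0.01360185]
off [ 0.00091466  0.         -0.0108589 ]
[ 0.49784384 -0.01377992  0.02599973]
[[-0.021, 0.0, -0.021, 0.0, 0.0, 0.0], [-0.042, 0.0, -0.042, 0.0, 0.0, 0.0], [-0.064, 0.0, -0.064, 0.0, 0.0, 0.0], [-0.085, 0.0, -0.085, 0.0, 0.0, 0.0], [-0.106, 0.0, -0.106, 0.0, 0.0, 0.0]] 
[[0.008, 0.0, 0.0, 0.0, 0.2, 0.0], [0.017, 0.0, -0.001, 0.0, 0.4, 0.0], [0.025, 0.0, -0.004, 0.0, 0.6, 0.0], [0.033, 0.0, -0.008, 0.0, 0.8, 0.0], [0.04, 0.0, -0.013, 0.0, 1.001, 0.0]] BAD
[[0.008, 0.0, 0.0, 0.0, 0.2, 0.0], [0.016, 0.0, -0.001, 0.0, 0.4, 0.0], [0.025, 0.0, -0.004, 0.0, 0.6, 0.0], [0.032, 0.0, -0.008, 0.0, 0.8, 0.0], [0.039, 0.0, -0.013, 0.0, 1.0, 0.0]]
```

Call:
servo_tool(plan=[[-0.02,0,-0.02,0,0,0],[-0.042,0,-0.042,0,0,0],[-0.064,0,-0.064,0,0,0],[-0.085,0,-0.085,0,0,0],[-0.105,0,-0.105,0,0,0]])

```text
t: 19.05
tool_pos: [0.497, -0.022, 0.0491]
orientation: [0.257, 0.684, 0.621, -0.284]
ft_force: [0.2, 1.0, -1.2]
width: 0.0517
gripper_force: 25.0
```

Call:
servo_tool(plan=[[0.008,0,0,0,0.2,0],[0.017,0,-0.001,0,0.4,0],[0.025,0,-0.004,0,0.6,0],[0.033,0,-0.008,0,0.8,0],[0.04,0,-0.013,0,1,0]])

```text
t: 19.68
tool_pos: [0.4981, -0.0147, 0.0458]
orientation: [-0.0, 0.741, 0.672, 0.001]
ft_force: [-1.1, 1.0, -3.1]
width: 0.052
gripper_force: 25.0
```

```bash
python3 - <<'E'
from h import *
import h
h.G=np.array([-.0009,0,.0109])
s=env.state();print(s['t'],s['tool_pos'],s['ft_force'],s['width'],s['joint_positions'])
g,r=now();print(g,(pose(-5.6,0).inv()*r).as_rotvec(degrees=True))
m=[.4978,-.0138,.054]
plan((m,pose(-5.6,45),8),(m,pose(-5.6,45),2))
E
```

```text
19.675 [ 0.49805709 -0.01467686  0.04578984] [-1.08320883  0.96099564 -3.13450871] 0.05200755470807536 [ 0.10403978  0.48467148 -0.23749     2.05457613  0.18617516  0.62003932
 -0.35580157]
[ 0.49812328 -0.01380602  0.05669201] [-0.09684197  0.14113738 -0.04380537]
[[0.005, 0.0, 0.002, 0.0, 0.125, 0.0], [0.011, 0.0, 0.003, 0.0, 0.249, 0.0], [0.016, -0.001, 0.004, 0.001, 0.374, 0.001], [0.021, -0.001, 0.004, 0.001, 0.498, 0.001], [0.026, -0.001, 0.004, 0.001, 0.623, 0.001]] 
[[0.005, 0.0, 0.002, 0.0, 0.125, 0.0], [0.009, 0.0, 0.003, 0.0, 0.249, 0.001], [0.014, -0.001, 0.004, 0.001, 0.374, 0.001], [0.014, -0.001, 0.004, 0.001, 0.374, 0.001], [0.014, -0.001, 0.004, 0.001, 0.374, 0.001]]
```

Call:
servo_tool(plan=[[0.005,0,0.002,0,0.125,0],[0.01,0,0.003,0,0.25,0],[0.016,0,0.004,0,0.374,0],[0.02,-0.001,0.004,0,0.5,0],[0.026,-0.001,0.004,0.001,0.623,0]])

```text
t: 20.3
tool_pos: [0.4979, -0.0101, 0.0443]
orientation: [-0.163, 0.719, 0.651, 0.18]
ft_force: [0.1, -0.9, -1.4]
width: 0.0517
gripper_force: 25.0
```

Call:
servo_tool(plan=[[0.005,0,0.002,0,0.125,0],[0.01,0,0.003,0,0.25,0],[0.014,0,0.004,0,0.375,0],[0.014,0,0.004,0,0.375,0],[0.014,0,0.004,0,0.375,0]])

```text
t: 20.92
tool_pos: [0.4982, -0.0062, 0.0449]
orientation: [-0.256, 0.685, 0.621, 0.281]
ft_force: [-0.0, 0.3, -0.9]
width: 0.052
gripper_force: 25.0
```

```bash
python3 - <<'E'
from h import *
import h
h.G=np.array([-.0009,0,.0109])
s=env.state();print(s['t'],s['tool_pos'],s['ft_force'],s['width'],s['joint_positions'])
g,r=now();print(g,(pose(-5.6,45).inv()*r).as_rotvec(degrees=True))
m=[.4978,-.0138,.0365]
plan((m,pose(-5.6,45),7),(m,pose(-5.6,45),2))
E
```

```text
20.925 [ 0.49824707 -0.0061631   0.04488514] [-0.00535519  0.28667932 -0.8936545 ] 0.05196723979164552 [ 0.95328269  0.86328937 -0.78684109  1.95734684 -0.29076696  0.71463634
  0.46018632]
[ 0.49757741 -0.01316419  0.05326108] [ 0.08763949 -0.26069597  0.002961  ]
[[-0.009, 0.0, 0.008, 0.0, 0.001, 0.0], [-0.017, 0.0, 0.016, -0.001, 0.002, 0.0], [-0.026, 0.001, 0.025, -0.001, 0.002, 0.0], [-0.035, 0.001, 0.033, -0.001, 0.003, 0.0], [-0.044, 0.001, 0.041, -0.001, 0.004, 0.0]] 
[[-0.008, 0.0, 0.008, -0.001, 0.001, 0.0], [-0.017, 0.001, 0.016, -0.001, 0.002, 0.0], [-0.017, 0.001, 0.016, -0.001, 0.002, 0.0], [-0.017, 0.001, 0.016, -0.001, 0.002, 0.0]]
```

Call:
servo_tool(plan=[[-0.009,0,0.008,0,0.002,0],[-0.017,0,0.016,0,0.004,0],[-0.026,0,0.025,-0.001,0.006,0],[-0.035,0,0.033,-0.001,0.006,0],[-0.044,0.001,0.041,-0.001,0.006,0]])

```text
t: 21.55
tool_pos: [0.4984, -0.007, 0.0324]
orientation: [-0.258, 0.684, 0.62, 0.284]
ft_force: [-0.0, -0.4, -1.4]
width: 0.0517
gripper_force: 25.0
```

Call:
servo_tool(plan=[[-0.007,0,0.007,0,0,0],[-0.014,0,0.014,0,0,0],[-0.016,0,0.016,0,0,0],[-0.016,0,0.016,0,0,0]])

```text
t: 22.05
tool_pos: [0.4984, -0.007, 0.028]
orientation: [-0.258, 0.684, 0.62, 0.284]
ft_force: [0.3, 0.2, -1.6]
width: 0.052
gripper_force: 25.0
```

Call:
servo_tool(plan=[[-0.003,0,0.003,0,0,0],[-0.003,0,0.003,0,0,0]])

```text
t: 22.3
tool_pos: [0.4985, -0.007, 0.0272]
orientation: [-0.258, 0.684, 0.62, 0.284]
ft_force: [-1.2, -0.4, -0.9]
width: 0.0519
gripper_force: 25.0
```

```bash
python3 - <<'E'
from h import *
import h
h.G=np.array([-.0009,0,.0109])
g,r=now();print(g,(pose(-5.6,45).inv()*r).as_rotvec(degrees=True))
E
```

```text
[ 0.49776873 -0.014081    0.03553033] [0.01560395 0.09985507 0.0386714 ]
```

Call:
servo_tool(plan=[[-0.003,0,0.003,0,0,0],[-0.003,0,0.003,0,0,0]])

```text
t: 22.55
tool_pos: [0.4985, -0.0069, 0.0271]
orientation: [-0.258, 0.684, 0.62, 0.284]
ft_force: [-3.2, -3.7, 8.6]
width: 0.0518
gripper_force: 25.0
```

Call:
servo_tool(plan=[[-0.002,0,0.002,0,0,0],[-0.002,0,0.002,0,0,0]])

```text
t: 22.8
tool_pos: [0.4985, -0.0069, 0.027]
orientation: [-0.258, 0.684, 0.62, 0.284]
ft_force: [-4.4, -5.7, 15.1]
width: 0.0521
gripper_force: 25.0
```

Call:
servo_tool(plan=[[0.004,0,-0.004,0,0,0],[0.004,0,-0.004,0,0,0]])

```text
t: 23.05
tool_pos: [0.4985, -0.0071, 0.0271]
orientation: [-0.258, 0.684, 0.62, 0.284]
ft_force: [-0.9, -2.3, 3.3]
width: 0.0519
gripper_force: 25.0
```

Call:
servo_tool(plan=[[0,0,0,0,0,0],[0,0,0,0,0,0],[0,0,0,0,0,0],[0,0,0,0,0,0]], grip=1)

```text
t: 23.55
tool_pos: [0.4984, -0.007, 0.0268]
orientation: [-0.258, 0.684, 0.62, 0.284]
ft_force: [0.2, 0.1, 0.2]
width: 0.0874
gripper_force: 0.0
```

Call:
servo_tool(plan=[[0,0,-0.1,0,0,0],[0,0,-0.25,0,0,0],[0,0,-0.45,0,0,0],[0,0,-0.65,0,0,0],[0,0,-0.65,0,0,0]])

```text
t: 24.18
tool_pos: [0.4908, -0.1015, 0.1197]
orientation: [-0.255, 0.686, 0.62, 0.284]
ft_force: [-0.8, 0.1, -0.1]
width: 0.0917
gripper_force: 0.0
```

```bash
python3 - <<'E'
from h import *
s=env.state();print(s['t'],s['ft_force'],s['width'],s['joint_positions'])
im=snap('top','top3.png')
r=env.masks_of('top','tin');print([(round(m['conf'],2),m['extent']) for m in r])
a=snap('side','side3.png')
b=cv2.imread('pics/top3.png')[240:390,220:420];c=cv2.imread('pics/side3.png')[200:350,300:500]
cv2.imwrite('pics/two3.png',cv2.resize(np.hstack([b,c]),(800,300)))
h1=[.4978,-.0138,.17]
plan((h1,pose(-5.6,0),7),(h1,pose(84.4),9),([.4978,-.0138,.11],pose(84.4),4))
E
```

```text
24.175 [-0.77059998  0.14265242 -0.07724005] 0.09173754405907977 [ 1.08911871  0.77324385 -0.78068268  1.81886374 -0.2722827   0.99795753
  0.48105615]
[(0.73, [297.9, 299.2, 328.9, 331.8])]
[[0.061, 0.0, 0.025, 0.0, -0.143, 0.0], [0.123, 0.001, 0.05, -0.001, -0.287, 0.0], [0.185, 0.001, 0.074, -0.001, -0.43, 0.0], [0.247, 0.002, 0.097, -0.001, -0.573, 0.0], [0.309, 0.002, 0.119, -0.002, -0.717, 0.0]] 
[[0.065, 0.001, -0.015, 0.0, -0.143, 0.0], [0.13, 0.001, -0.031, 0.0, -0.286, 0.0], [0.13, 0.001, -0.031, 0.025, -0.285, -0.221], [0.13, 0.001, -0.031, 0.05, -0.283, -0.443], [0.13, 0.001, -0.031, 0.075, -0.28, -0.664]] 
[[0.0, 0.0, 0.0, 0.0, 0.0, -0.222], [0.0, 0.0, 0.0, 0.0, 0.0, -0.444], [0.0, 0.0, 0.0, 0.0, 0.0, -0.667], [0.0, 0.0, 0.0, 0.0, 0.0, -0.889], [0.0, 0.0, 0.0, 0.0, 0.0, -1.111]] BAD
[[0.0, 0.0, 0.0, 0.0, 0.0, -0.222], [0.0, 0.0, 0.075, 0.0, 0.0, -0.222], [0.0, 0.0, 0.15, 0.0, 0.0, -0.222], [0.0, 0.0, 0.225, 0.0, 0.0, -0.222], [0.0, 0.0, 0.3, 0.0, 0.0, -0.222]]
```

View pics/two3.png

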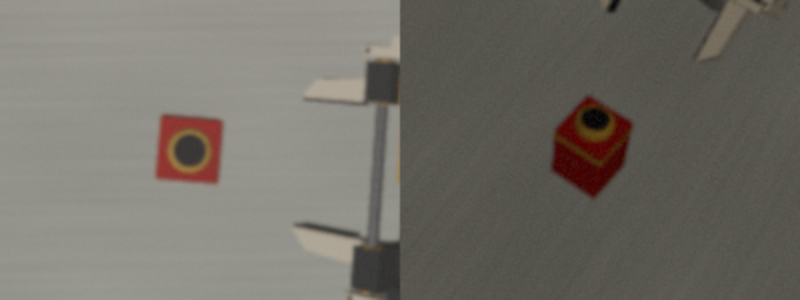

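The tin stands on its base with the neck up (top crop neck at (190,150), side crop (595,120)). I do a light cross-squeeze to fix its position along y.

Call:
servo_tool(plan=[[0.06,0,0.025,0,-0.143,0],[0.123,0.001,0.05,0,-0.287,0],[0.185,0.001,0.074,0,-0.43,0],[0.247,0.002,0.097,0,-0.573,0],[0.309,0.002,0.119,-0.002,-0.717,0]])

```text
t: 24.95
tool_pos: [0.495, -0.0369, 0.1452]
orientation: [-0.074, 0.736, 0.668, 0.082]
ft_force: [-0.9, 0.1, -0.5]
width: 0.092
gripper_force: 0.0
```

Call:
servo_tool(plan=[[0.065,0.001,-0.015,0,-0.143,0],[0.13,0.001,-0.03,0,-0.286,0],[0.13,0.001,-0.03,0.025,-0.285,-0.22],[0.13,0.001,-0.03,0.05,-0.283,-0.443],[0.13,0.001,-0.03,0.075,-0.28,-0.664]])

```text
t: 25.58
tool_pos: [0.4972, -0.013, 0.1561]
orientation: [-0.001, 0.538, 0.843, -0.001]
ft_force: [-0.6, -0.1, -0.6]
width: 0.0919
gripper_force: 0.0
```

Call:
servo_tool(plan=[[0,0,0,0,0,-0.222],[0,0,0,0,0,-0.444],[0,0,0,0,0,-0.667],[0,0,0,0,0,-0.889],[0,0,0,0,0,-0.889]])

```text
t: 26.2
tool_pos: [0.4973, -0.0137, 0.1562]
orientation: [-0.001, 0.222, 0.975, -0.0]
ft_force: [-0.3, 0.2, 0.3]
width: 0.0916
gripper_force: 0.0
```

```bash
python3 - <<'E'
from h import *
s=env.state();print(s['t'],s['ft_force'],s['width'],s['joint_positions'])
g,r=now();print(g,(pose(84.4).inv()*r).as_rotvec(degrees=True))
plan(([.4978,-.0138,.12],pose(84.4),5),([.4978,-.0138,.045],pose(84.4),5))
E
```

```text
26.2 [-0.29415957  0.20993013  0.29861749] 0.09164375519903457 [ 0.5250008   0.4232642  -0.79135847  1.91888768  0.36672546  0.95063726
  0.68373364]
[ 0.49736979 -0.01372789  0.16915699] [ 0.02469361  0.09316424 19.99587947]
[[-0.001, 0.0, 0.049, 0.0, 0.0, -0.089], [-0.001, 0.0, 0.098, 0.0, -0.001, -0.178], [-0.002, 0.0, 0.147, 0.0, -0.001, -0.267], [-0.002, 0.001, 0.197, 0.0, -0.002, -0.355], [-0.003, 0.001, 0.246, -0.001, -0.002, -0.444]] 
[[0.0, 0.0, 0.075, 0.0, 0.0, 0.0], [0.0, 0.0, 0.15, 0.0, 0.0, 0.0], [0.0, 0.0, 0.225, 0.0, 0.0, 0.0], [0.0, 0.0, 0.3, 0.0, 0.0, 0.0], [0.0, 0.0, 0.375, 0.0, 0.0, 0.0]]
```

Call:
servo_tool(plan=[[0,0,0.05,0,0,-0.09],[0,0,0.1,0,0,-0.18],[-0.002,0,0.147,0,0,-0.267],[-0.002,0,0.197,0,0,-0.355],[-0.003,0.001,0.246,0,0,-0.444]])

```text
t: 26.82
tool_pos: [0.4984, -0.0141, 0.1072]
orientation: [-0.0, 0.05, 0.999, -0.0]
ft_force: [-1.3, -0.2, 0.6]
width: 0.0919
gripper_force: 0.0
```

Call:
servo_tool(plan=[[0,0,0.075,0,0,0],[0,0,0.15,0,0,0],[0,0,0.225,0,0,0],[0,0,0.3,0,0,0],[0,0,0.36,0,0,0]])

```text
t: 27.45
tool_pos: [0.4989, -0.0149, 0.035]
orientation: [0.0, 0.05, 0.999, -0.001]
ft_force: [-0.4, 0.1, -0.1]
width: 0.0915
gripper_force: 0.0
```

Call:
servo_tool(plan=[[0,0,0,0,0,0],[0,0,0,0,0,0],[0,0,0,0,0,0],[0,0,0,0,0,0],[0,0,0,0,0,0]], grip=-1, squeeze=5)

```text
t: 28.08
tool_pos: [0.4993, -0.0149, 0.0364]
orientation: [0.001, 0.05, 0.999, -0.001]
ft_force: [-0.4, 0.3, 1.7]
width: 0.0522
gripper_force: 5.0
```

Call:
servo_tool(plan=[[0,0,0,0,0,0],[0,0,0,0,0,0],[0,0,0,0,0,0]])

```text
t: 28.45
tool_pos: [0.4993, -0.0149, 0.0364]
orientation: [0.001, 0.049, 0.999, -0.001]
ft_force: [-0.1, -0.6, 5.6]
width: 0.0521
gripper_force: 5.0
```

```bash
python3 - <<'E'
from h import *
s=env.state();print(s['t'],s['ft_force'],s['width'],s['gripper_force'])
g,r=now();print(g,(pose(84.4).inv()*r).as_rotvec(degrees=True))
E
```

```text
28.45 [-0.06049284 -0.59263041  5.55142015] 0.052076086729029435 5.001243576407433
[ 0.49931848 -0.01488665  0.04937595] [ 0.06756806 -0.07003321  0.07368539]
```

Call:
servo_tool(plan=[[0,0,0,0,0,0],[0,0,0,0,0,0],[0,0,0,0,0,0],[0,0,0,0,0,0]], grip=1)

```text
t: 28.95
tool_pos: [0.499, -0.0149, 0.036]
orientation: [0.0, 0.049, 0.999, -0.001]
ft_force: [-0.2, 0.3, 0.8]
width: 0.0874
gripper_force: 0.0
```

Call:
servo_tool(plan=[[0,0,-0.15,0,0,0],[0,0,-0.4,0,0,0],[0,0,-0.65,0,0,0]])

```text
t: 29.32
tool_pos: [0.4986, -0.0146, 0.1673]
orientation: [-0.0, 0.049, 0.999, -0.0]
ft_force: [0.8, -0.1, -0.4]
width: 0.0919
gripper_force: 0.0
```

```bash
python3 - <<'E'
from h import *
s=env.state();print(s['t'],s['tool_pos'],s['width'],s['joint_positions'])
import h; h.G=np.zeros(3)
plan(([.51,.14,.18],pose(84.4),3),([.544,.28,.15],pose(84.4),3),([.544,.28,.1],pose(84.4),2))
for cam in('top','side'):
  env.grab_frame(cam)
  for r in env.masks_of(cam,'cap'):
    e=r['extent'];c=max(cv2.findContours(r['mask'].astype(np.uint8),0,2)[0],key=cv2.contourArea)
    P=np.array([atz(cam,p[0],.0065)[:2] for p in c.astype(float)]);print(cam,r['conf'],cv2.minEnclosingCircle((P*1000).astype(np.float32)))
E
```

```text
29.325 [ 0.49862187 -0.01457372  0.16731357] 0.09192671433510904 [ 0.59504343  0.44007413 -0.89060829  1.89946383  0.40688296  0.99422462
  0.9951889 ]
[[0.006, 0.258, -0.021, 0.0, 0.0, 0.0], [0.013, 0.516, -0.043, -0.001, 0.0, -0.001], [0.019, 0.775, -0.064, -0.001, 0.0, -0.001], [-0.014, 1.012, -0.014, -0.001, 0.0, -0.001], [-0.047, 1.25, 0.036, -0.001, 0.0, -0.001]] BAD
[[-0.034, 0.238, 0.05, 0.0, 0.0, 0.0], [-0.034, 0.238, 0.175, 0.0, 0.0, 0.0], [-0.034, 0.238, 0.3, 0.0, 0.0, 0.0]] 
top 0.81 ((542.683349609375, 280.858642578125), 26.174758911132812)
top 0.81 ((687.6217041015625, 246.57376098632812), 34.01469802856445)
side 0.83 ((686.2445068359375, 245.1824951171875), 35.95195007324219)
side 0.8 ((544.8721313476562, 278.9290771484375), 25.55375099182129)
```

Call:
servo_tool(plan=[[0.006,0.25,-0.02,0,0,0],[0.01,0.5,-0.04,0,0,0],[0.019,0.775,-0.06,0,0,0]])

```text
t: 29.9
tool_pos: [0.51, 0.1403, 0.1765]
orientation: [-0.001, 0.05, 0.999, -0.001]
ft_force: [1.2, 0.2, 0.2]
width: 0.0919
gripper_force: 0.0
```

Call:
servo_tool(plan=[[-0.03,0.235,0.05,0,0,0],[-0.065,0.475,0.1,0,0,0],[-0.1,0.71,0.15,0,0,0],[-0.1,0.71,0.25,0,0,0],[-0.1,0.71,0.35,0,0,0]])

```text
t: 30.52
tool_pos: [0.5437, 0.2782, 0.1052]
orientation: [-0.001, 0.049, 0.999, -0.002]
ft_force: [-0.2, -1.3, -0.2]
width: 0.0918
gripper_force: 0.0
```

```bash
python3 - <<'E'
from h import *
s=env.state();print(s['t'],s['tool_pos'],s['width'],s['joint_positions'])
import h; h.G=np.zeros(3)
plan(([.544,.28,.05],pose(84.4),4),([.544,.28,.0225],pose(84.4),4))
E
```

```text
30.525 [0.54365874 0.27817065 0.10523169] 0.09175040397481735 [-0.04596173  0.6695897  -0.79250262  1.69455311  0.54819236  1.01648612
  0.44202929]
[[0.0, 0.003, 0.069, -0.001, 0.0, 0.0], [-0.001, 0.005, 0.138, -0.002, -0.001, 0.0], [-0.001, 0.008, 0.207, -0.003, -0.001, -0.001], [-0.001, 0.01, 0.276, -0.004, -0.002, -0.001], [-0.001, 0.01, 0.311, -0.004, -0.002, -0.001]] 
[[0.0, 0.0, 0.034, 0.0, 0.0, 0.0], [0.0, 0.0, 0.068, 0.0, 0.0, 0.0], [0.0, 0.0, 0.103, 0.0, 0.0, 0.0]]
```

Call:
servo_tool(plan=[[0,0.003,0.07,0,0,0],[0,0.005,0.14,0,0,0],[0,0.01,0.207,-0.003,0,0],[0,0.01,0.276,-0.004,-0.002,0],[0,0.01,0.31,-0.004,-0.002,0]], grip=0)

```text
t: 31.15
tool_pos: [0.5445, 0.2808, 0.0448]
orientation: [0.001, 0.049, 0.999, 0.001]
ft_force: [0.3, 0.5, 0.6]
width: 0.0481
gripper_force: 0.0
```

Call:
servo_tool(plan=[[0,0,0.035,0,0,0],[0,0,0.07,0,0,0],[0,0,0.09,0,0,0],[0,0,0.09,0,0,0]])

```text
t: 31.65
tool_pos: [0.5447, 0.2811, 0.0276]
orientation: [0.001, 0.049, 0.999, 0.001]
ft_force: [0.2, 0.3, 0.2]
width: 0.0459
gripper_force: 0.0
```

```bash
python3 - <<'E'
from h import *
s=env.state();print(s['t'],s['tool_pos'],s['width'],s['ft_force'])
import h; h.G=np.zeros(3)
plan(([.544,.28,.0215],pose(84.4),1))
E
```

```text
31.65 [0.54467977 0.28110555 0.02756866] 0.04588586255064036 [0.15364572 0.32472656 0.17617223]
[[0.003, -0.006, 0.03, 0.002, 0.003, -0.001]]
```

Call:
servo_tool(plan=[[0,-0.006,0.015,0,0,0],[0.003,-0.006,0.028,0,0,0],[0.003,-0.006,0.028,0,0,0]])

```text
t: 32.02
tool_pos: [0.5439, 0.2799, 0.022]
orientation: [0.001, 0.049, 0.999, 0.001]
ft_force: [-0.0, -1.0, -0.2]
width: 0.0459
gripper_force: 0.0
```

Call:
servo_tool(plan=[[0,0,0,0,0,0],[0,0,0,0,0,0],[0,0,0,0,0,0],[0,0,0,0,0,0],[0,0,0,0,0,0]], grip=-1, squeeze=5)

```text
t: 32.65
tool_pos: [0.5441, 0.28, 0.0222]
orientation: [0.001, 0.049, 0.999, 0.001]
ft_force: [-0.5, 0.4, 1.0]
width: 0.0157
gripper_force: 5.0
```

```bash
python3 - <<'E'
from h import *
s=env.state();print(s['t'],s['tool_pos'],s['width'],s['ft_force'],s['gripper_force'])
E
```

```text
32.65 [0.54413366 0.28000498 0.02222599] 0.015729922727773953 [-0.5341564   0.38938469  0.99683658] 5.000293627381325
```

Call:
servo_tool(plan=[[0,0,0,0,0,0],[0,0,0,0,0,0],[0,0,0,0,0,0]], grip=0)

```text
t: 33.02
tool_pos: [0.5441, 0.28, 0.0222]
orientation: [0.001, 0.049, 0.999, 0.001]
ft_force: [-0.1, -0.4, 0.2]
width: 0.0412
gripper_force: 0.0
```

Call:
servo_tool(plan=[[0,0,0,0,0,0.2],[0,0,0,0,0,0.4],[0,0,0,0,0,0.6],[0,0,0,0,0,0.8],[0,0,0,0,0,1]])

```text
t: 33.65
tool_pos: [0.544, 0.2801, 0.0222]
orientation: [0.001, 0.43, 0.903, 0.001]
ft_force: [0.3, -0.4, -0.3]
width: 0.0461
gripper_force: 0.0
```

Call:
servo_tool(plan=[[0,0,0,0,0,0.2],[0,0,0,0,0,0.4],[0,0,0,0,0,0.6],[0,0,0,0,0,0.8],[0,0,0,0,0,1]])

```text
t: 34.28
tool_pos: [0.544, 0.2801, 0.0222]
orientation: [0.0, 0.743, 0.669, 0.002]
ft_force: [-0.4, -0.7, 0.3]
width: 0.0457
gripper_force: 0.0
```

```bash
python3 - <<'E'
from h import *
s=env.state();print(s['t'],s['tool_pos'],s['width'],s['ft_force'],s['joint_positions'])
import h; h.G=np.zeros(3)
g,r=now();print(g,(pose(-5.6).inv()*r).as_rotvec(degrees=True))
plan(([.5442,.28,.0215],pose(-5.6),2))
E
```

```text
34.275 [0.54397048 0.28014172 0.02219525] 0.045657484681935555 [-0.41830172 -0.65638601  0.34214594] [-0.33717513  0.66648417 -0.33211636  1.78039702  0.30248377  0.74173015
 -0.93131481]
[0.54397048 0.28014172 0.02219525] [-0.12410501  0.12986615  0.35372457]
[[0.0, 0.001, 0.002, 0.001, -0.001, -0.004], [-0.001, 0.001, 0.003, 0.003, -0.003, -0.008]]
```

Excellent. Grip the knob and lift.

Call:
servo_tool(plan=[[0,0,0,0.003,-0.003,-0.008],[0,0,0,0.003,-0.003,-0.008],[0,0,0,0.003,-0.003,-0.008],[0,0,0,0.003,-0.003,-0.008],[0,0,0,0.003,-0.003,-0.008]], grip=-1, squeeze=5)

```text
t: 34.9
tool_pos: [0.5441, 0.2799, 0.0221]
orientation: [0.0, 0.739, 0.674, -0.0]
ft_force: [0.4, 0.1, -0.5]
width: 0.0158
gripper_force: 5.0
```

Call:
servo_tool(plan=[[0,0,0,0,0,0],[0,0,0,0,0,0]], squeeze=15)

```text
t: 35.15
tool_pos: [0.5441, 0.28, 0.0221]
orientation: [0.0, 0.739, 0.674, -0.0]
ft_force: [0.1, 0.6, -0.1]
width: 0.0152
gripper_force: 15.0
```

Call:
servo_tool(plan=[[0,0,-0.05,0,0,0],[0,0,-0.15,0,0,0],[0,0,-0.3,0,0,0],[0,0,-0.5,0,0,0],[0,0,-0.62,0,0,0]])

```text
t: 35.78
tool_pos: [0.5447, 0.2806, 0.1491]
orientation: [0.0, 0.739, 0.674, 0.001]
ft_force: [0.9, -0.5, -0.4]
width: 0.0152
gripper_force: 15.0
```

```bash
python3 - <<'E'
from h import *
s=env.state();print(s['t'],s['tool_pos'],s['width'],s['ft_force'],s['gripper_force'])
import h; h.G=np.zeros(3)
plan(([.4977,-.0147,.147],pose(-5.6),8))
E
```

```text
35.775 [0.54466723 0.28064833 0.14905371] 0.015245816709885552 [ 0.91713809 -0.48856329 -0.42066815] 15.000063925981522
[[-0.187, -0.012, 0.001, 0.0, 0.0, 0.001], [-0.373, -0.024, 0.002, 0.001, 0.0, 0.002], [-0.56, -0.037, 0.003, 0.001, -0.001, 0.003], [-0.746, -0.049, 0.004, 0.001, -0.001, 0.003], [-0.933, -0.061, 0.005, 0.002, -0.001, 0.004]] 
[[-0.186, -0.012, 0.001, 0.0, 0.0, 0.001], [-0.373, -0.023, 0.002, 0.0, -0.001, 0.002], [-0.559, -0.035, 0.003, 0.001, -0.001, 0.003]]
```

Call:
servo_tool(plan=[[-0.187,-0.012,0,0,0,0],[-0.373,-0.024,0,0,0,0],[-0.56,-0.037,0,0,0,0],[-0.746,-0.049,0.004,0,0,0],[-0.933,-0.06,0.005,0.002,-0.001,0.004]])

```text
t: 36.4
tool_pos: [0.5147, 0.0942, 0.146]
orientation: [-0.0, 0.74, 0.672, -0.001]
ft_force: [1.4, -0.6, -0.5]
width: 0.0151
gripper_force: 15.0
```

Call:
servo_tool(plan=[[-0.186,-0.012,0,0,0,0],[-0.373,-0.023,0,0,0,0],[-0.559,-0.035,0,0,0,0],[-0.559,-0.035,0,0,0,0],[-0.559,-0.035,0,0,0,0]])

```text
t: 37.02
tool_pos: [0.4975, -0.0147, 0.1459]
orientation: [-0.0, 0.74, 0.672, -0.0]
ft_force: [0.5, -0.5, -1.5]
width: 0.0153
gripper_force: 15.0
```

```bash
python3 - <<'E'
from h import *
s=env.state();print(s['t'],s['tool_pos'],s['width'],s['ft_force'],s['gripper_force'])
import h; h.G=np.zeros(3)
g,r=now();print((pose(-5.6).inv()*r).as_rotvec(degrees=True))
snap('side','side4.png');b=cv2.imread('pics/side4.png')[180:360,300:500];cv2.imwrite('pics/c4.png',cv2.resize(b,None,fx=3,fy=3))
plan(([.4977,-.0147,.104],pose(-5.6),5))
E
```

```text
37.025 [ 0.49752032 -0.01465866  0.14594536] 0.015281883674332154 [ 0.49541358 -0.45584759 -1.46200856] 15.00009298324585
[ 0.04134059 -0.02947287 -0.12001727]
[[-0.001, 0.0, 0.042, 0.0, 0.0, 0.001], [-0.001, 0.001, 0.084, 0.0, 0.0, 0.002], [-0.002, 0.001, 0.126, -0.001, 0.0, 0.002], [-0.002, 0.001, 0.167, -0.001, 0.0, 0.003], [-0.003, 0.001, 0.209, -0.001, 0.0, 0.004]]
```

View pics/c4.png

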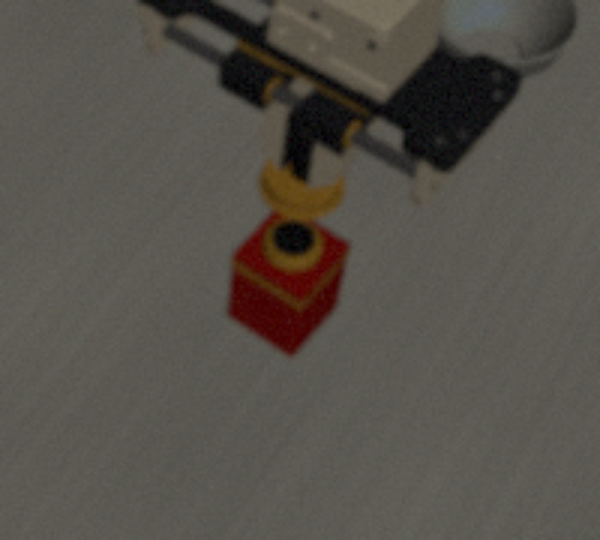

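The cap is held level at crop(302,195), above the neck at crop(293,240). I lower it gently.

Call:
servo_tool(plan=[[0,0,0.05,0,0,0],[0,0,0.1,0,0,0],[0,0,0.15,0,0,0],[0,0,0.19,0,0,0],[0,0,0.19,0,0,0]])

```text
t: 37.7
tool_pos: [0.4966, -0.0153, 0.1065]
orientation: [-0.001, 0.74, 0.673, -0.001]
ft_force: [0.6, 0.6, -0.4]
width: 0.0151
gripper_force: 15.0
```

```bash
python3 - <<'E'
from h import *
s=env.state();print(s['t'],s['tool_pos'],s['ft_force'])
import h; h.G=np.zeros(3)
plan(([.4977,-.0147,.09],pose(-5.6),5))
E
```

```text
37.7 [ 0.49664275 -0.01527469  0.10654353] [ 0.58515278  0.59383817 -0.37579523]
[[0.001, 0.001, 0.017, -0.001, 0.0, 0.001], [0.001, 0.002, 0.033, -0.002, 0.001, 0.001], [0.002, 0.003, 0.05, -0.002, 0.001, 0.002], [0.003, 0.004, 0.066, -0.003, 0.001, 0.002], [0.003, 0.005, 0.083, -0.004, 0.001, 0.003]]
```

Call:
servo_tool(plan=[[0.003,0.005,0.01,0,0,0],[0.003,0.005,0.025,0,0,0],[0.003,0.005,0.035,0,0,0],[0.003,0.005,0.035,0,0,0]])

```text
t: 38.2
tool_pos: [0.4981, -0.0149, 0.1002]
orientation: [-0.0, 0.74, 0.672, -0.001]
ft_force: [0.2, 0.3, -0.1]
width: 0.0151
gripper_force: 15.0
```

Call:
servo_tool(plan=[[0,0,0.01,0,0,0],[0,0,0.02,0,0,0],[0,0,0.03,0,0,0],[0,0,0.03,0,0,0]])

```text
t: 38.7
tool_pos: [0.498, -0.0148, 0.0941]
orientation: [-0.0, 0.74, 0.672, -0.001]
ft_force: [0.7, 0.1, -0.2]
width: 0.0156
gripper_force: 15.0
```

Call:
servo_tool(plan=[[0,0,0.008,0,0,0],[0,0,0.016,0,0,0],[0,0,0.024,0,0,0],[0,0,0.03,0,0,0],[0,0,0.03,0,0,0]])

```text
t: 39.33
tool_pos: [0.4981, -0.0148, 0.0882]
orientation: [-0.0, 0.74, 0.672, -0.001]
ft_force: [-0.1, 0.9, -0.1]
width: 0.0157
gripper_force: 15.0
```

Call:
servo_tool(plan=[[0,0,0.003,0,0,0],[0,0,0.005,0,0,0],[0,0,0.005,0,0,0]])

```text
t: 39.7
tool_pos: [0.4981, -0.0148, 0.0873]
orientation: [-0.0, 0.74, 0.672, -0.001]
ft_force: [0.0, -0.1, -0.9]
width: 0.0155
gripper_force: 15.0
```

Call:
servo_tool(plan=[[0,0,0.003,0,0,0],[0,0,0.004,0,0,0],[0,0,0.004,0,0,0]])

```text
t: 40.08
tool_pos: [0.4983, -0.0148, 0.087]
orientation: [-0.0, 0.74, 0.672, -0.001]
ft_force: [-2.3, -0.1, 5.8]
width: 0.0155
gripper_force: 15.0
```

Call:
servo_tool(plan=[[0,0,0.003,0,0,0],[0,0,0.003,0,0,0]])

```text
t: 40.33
tool_pos: [0.4985, -0.0148, 0.0869]
orientation: [0.0, 0.74, 0.672, -0.001]
ft_force: [-4.1, -1.0, 13.1]
width: 0.015
gripper_force: 15.0
```

Contact came at the expected seated height. I relieve, release and rise.

Call:
servo_tool(plan=[[0,0,-0.005,0,0,0],[0,0,-0.005,0,0,0]])

```text
t: 40.58
tool_pos: [0.4982, -0.0148, 0.087]
orientation: [-0.0, 0.74, 0.672, -0.001]
ft_force: [-0.3, 0.6, 3.1]
width: 0.015
gripper_force: 15.0
```

Call:
servo_tool(plan=[[0,0,0,0,0,0],[0,0,0,0,0,0],[0,0,0,0,0,0]], grip=0)

```text
t: 40.95
tool_pos: [0.4981, -0.0148, 0.0868]
orientation: [-0.0, 0.74, 0.672, -0.001]
ft_force: [0.3, 0.2, 0.1]
width: 0.0411
gripper_force: 0.0
```

Call:
servo_tool(plan=[[0,0,-0.08,0,0,0],[0,0,-0.2,0,0,0],[0,0,-0.45,0,0,0],[0,0,-0.7,0,0,0],[0,0,-0.9,0,0,0]])

```text
t: 41.58
tool_pos: [0.4986, -0.0144, 0.2703]
orientation: [0.001, 0.74, 0.673, 0.0]
ft_force: [0.7, -0.7, -0.3]
width: 0.0457
gripper_force: 0.0
```

Call:
servo_tool(plan=[[-0.25,0,0,0,0,0],[-0.5,0,0,0,0,0],[-0.75,0,0,0,0,0],[-0.75,0,0,0,0,0]])

```text
t: 42.08
tool_pos: [0.4831, -0.1684, 0.268]
orientation: [0.0, 0.742, 0.67, -0.001]
ft_force: [-0.2, 1.0, 0.3]
width: 0.0463
gripper_force: 0.0
```

```bash
python3 - <<'E'
from h import *
print(env.state()['t'])
snap('side','s5.png');snap('top','t5.png')
b=cv2.imread('pics/side5.png') if 0 else cv2.imread('pics/s5.png')[200:350,300:500];c=cv2.imread('pics/t5.png')
cv2.imwrite('pics/c5.png',np.hstack([cv2.resize(b,(400,300)),cv2.resize(c,(400,300))]))
# expected flange outline centre vs tin, seated: project
print(proj('side',[[.4977,-.0147,.0715],[.4977,-.0147,.103]]),[m['extent'] for m in env.masks_of('side','cap')])
E
```

```text
42.075
[[397.429582   261.81389183]
 [399.09585997 251.13448386]] [[385.5, 248.1, 412.3, 272.8], [213.5, 316.7, 247.0, 353.1]]
```

View pics/c5.png

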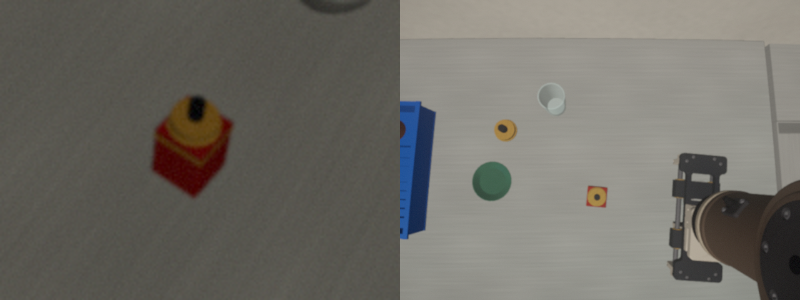

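The cap sits square and level on the tin (left half (195,120), right half (597,196)). Saucer, tumbler and larger cap are in place. Contact also came at the computed seated height. Handing in.

```bash
python3 -c "
from station import env
print(env.sign_off())"
```

```text
the job is handed in; nothing more can be done
None
```

The tin was rolled onto its side, released, then rolled onto its base, and the smaller cap now sits flange-down on its shoulder. I handed the job in at about 42 s, with the saucer and tumbler seen in place in the last pictures and the bowl, mostly hidden behind the arm there, not touched.

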